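# Mount the camera pod and hold the turntable's index plunger out

## Task

Set the camera pod on the sloped ledge of the turntable, lens facing uphill, straight and centred, with its back end up against the orange lip, and let go of it. Then pull the red knob of the sprung index plunger all the way up, so that its pin is clear of the hole in the disc, and finish while still holding it there, so a colleague can turn the disc. Leave the carton, mug, mouse and tape where they are.

Things in the scene. Friction and masses are not known exactly. Their poses are not given: they have to be found in the camera images.
- pod_center (a point): Centre of the loose camera pod: a rounded block 80 mm long (its x), 46 mm wide (its y), 50 mm tall (its z), 0.17 to 0.35 kg, white with a blue band round its lower part; it starts upright on the desk. Its +x end carries the round black lens; a green bar on top lies near that lens end. The centre is 25 mm above its underside.
- pod_front (a point): Centre of the pod's lens end face, 40 mm along +x from the pod's centre.
- turntable: Fixed indexing turntable; origin on the disc's axis at desk height, z up. Aluminium disc 236 mm across, top 24 mm above the desk, with a ring of dark holes. A grey post on the axis carries the ledge. On its -y side a blue bracket (arm top 64 mm above the desk, 36 mm wide, 92 to 162 mm from the axis) carries the upright plunger, 106 mm from the axis. The disc stays still in this job.
- ledge: Black sloped ledge on the post, fixed: 36 mm wide (y), tilted 15 degrees. Origin mid upper face, 88 mm above the desk; x runs uphill (from above, along the turntable's x), z normal to the face. Orange lip at the low end: inner face at x = -40 mm, 14 mm high; face ends at x = 50 mm. The seated pod's centre is at (0, 0, 25 mm) here, overhanging 5 mm each side, so fingers pass the ledge.
- plunger (a joint): Lift of the sprung index plunger in m: 0 = pin 8 mm deep in its hole, 0.008 = pin tip level with the disc's top, 0.014 = fully pulled up (hard stop). The spring always pulls it back down: about 5 N at 0 and 11 N at the stop.
- knob_center (a point): Centre of the plunger's red knob, an upright cylinder 28 mm across and 24 mm tall; at rest the centre is 112 mm above the desk. It moves straight up with the plunger. Below the knob only the 16 mm thick sleeve stands, down to the bracket arm 48 mm below the knob's centre at rest.
- carton: Bystander, to be left alone: white cardboard carton with a blue band, 100 x 75 x 70 mm, loose on the desk; origin at the centre of its underside.
- mug: Bystander, to be left alone: blue mug, 90 mm tall, 76 mm across, handle on its +y side, loose on the desk; origin at the centre of its underside.
- mouse: Bystander, to be left alone: black computer mouse, 100 x 58 x 32 mm, loose on the desk; origin at the centre of its underside.
- tape: Bystander, to be left alone: roll of yellow tape lying flat, 60 mm across, 20 mm tall, loose on the desk; origin at the centre of its underside.
Mind the look-alikes: they are no part of the job. Of the things that look like the part that bears pod_center, take the one that is farthest to the robot's left at the start.

How it is judged (in metres and radians):
On the way, in this order (a step that is already met when the one before it is completed fails the run):
1. the pod rests on the ledge, lens uphill, back end at the lip, released (x of pod_center in the frame of ledge between -0.004 and 0.01 m and y of pod_center in the frame of ledge between -0.01 and 0.01 m and z of pod_center in the frame of ledge between 0.021 and 0.029 m and angle between the x axis of pod_center and the x axis of ledge, either way round below 0.15 rad and angle between the z axis of pod_center and the z axis of ledge, either way round below 0.12 rad and x of pod_front in the frame of ledge above 0.02 m and contact force between pod and ledge above 0.5 N and contact force between pod and the arm below 0.1 N and contact force between pod and the fingers below 0.1 N and linear speed of pod below 0.02 m/s), for 0.3 s.
2. the plunger is pulled fully up by the fingers (value of joint plunger above 0.0115 m and contact force between plunger and the fingers above 2 N), for 0.2 s.
At the end, for the whole second after the job is handed in: The pod rests still and untouched on the ledge, lens end uphill, flat on the face (within 4 mm and 0.12 rad), in line within 0.15 rad, centred across within 10 mm, its back end within 10 mm of the lip; and the fingers hold the plunger at least 11.5 mm up of its 14 mm (all of step 1 and all of step 2); the arm keeps its last pose, push and grip.
It fails at once if the carton is moved more than 30 mm (distance of carton from where it was at the start of the episode above 0.03 m).
It fails at once if the mug is moved more than 30 mm (distance of mug from where it was at the start of the episode above 0.03 m).
It fails at once if the mouse is moved more than 30 mm (distance of mouse from where it was at the start of the episode above 0.03 m).
It fails at once if the tape is moved more than 30 mm (distance of tape from where it was at the start of the episode above 0.03 m).
It also fails if it takes over 48 s, if anything falls off the work surface, if the arm or the gripper's body presses on something with over 40 N, if the wrist force passes 120 N, or if a joint passes its speed limit or range.

## Robot

A 6-joint arm with a two-finger parallel gripper is mounted at the origin on the work surface. World frame = base frame: x ahead of the robot, y to its left, z up, the work surface at z = 0. Lengths are in m, angles in degrees, forces in N, time in s.
With the tool pointing down it reaches from about 0.35 to 0.875 m from the base axis. Payload 4.2 kg.
Tool frame: the origin (TCP) lies where the fingers leave the gripper's body, on its centre line; the fingertips stand 70 mm ahead of it and the grasp point (between the pads) lies 51 mm ahead of it; z points along the fingers, y is the direction in which the jaws open and shut (so a half turn about z gives the same grasp; the last joint's range is limited). The gripper opens to 87 mm and grips with 3 to 60 N. Pads are 19 mm wide; open, the fingers measure 117 mm over their backs; the gripper's body (75 mm by 190 mm) begins 51 mm behind the grasp point.
Start: joints at [-59.553, 22.042, 0.453, 0, -68.411, -14.817], TCP at [0.168, -0.602, 0.292] pointing down, gripper open.
Joint ranges: [-179.83, 179.83], [-69.29, 118.12], [-61.27, 80.66], [-181.25, 117.63], [-171.15, -9.14], [-177.46, 177.46]. Speed limits (degrees/s): [159.86, 159.86, 180, 180, 180, 180].

## Interface

Orientations are given as a 3x3 rotation matrix whose columns are the frame's x, y, z axes.
In Python, from station import sense, capture, camera_model, finish_job gives the robot as it stands.
- The arm moves only by the shell command python3 -m inch 'ROWS'. ROWS is JSON, a list of rows, each an object with "hand": the closure, from 0 (fully open) to 1 (shut); "slide": the shift along the world's x, y, z in cm, a list of three; "yaw": the turn about the world's z in rad. A call has 1 to 10 rows; each row is the pose to reach, as a shift and turn from the pose commanded when the call began; what a row does not reach only later rows make up. A row lasts 1/8 s, in which the tool goes at most 62.5 mm and 10.7 degrees, less where a joint would pass 70% of its speed; a pose out of reach is approached as far as the arm can. A call with a gripper value outside its range is refused whole. The fingers move at their own pace and stop on an object; the grip force is fixed at half the most. Time passes only in rows, so rows that repeat a pose let the fingers close. It gives the time, the measured TCP pose, the force and the opening at its end, in the units of the state.
- sense(): the state, without advancing time (a new reading comes with each control period).
- capture(name): name is "scene" or "top"; returns the picture (480x640x3 uint8, blue, green, red); there is no depth.
- camera_model(name): a dict with "mtx" (3x3 intrinsics, pixels), "k1" (the pictures are not rectified: a ray, as slopes to the right and down, at radius r is drawn at 1 + k1 r^2 times it, then the intrinsics apply), "xyz" and "orientation" of the camera in the world. Camera axes: x right, y up, looking along -z (the intrinsics and any distortion apply to the point x, -y, -z); pixel columns grow to the right and rows downward; lengths in m; the calibration is good to about 2 mm. A picture is of the moment at which its call begins. camera_model takes no time and is no camera call.
- finish_job(): hands the job in, once; it reports no verdict.
The state is a dict: "time_s": time; "joints": joint angles; "joint_velocities": joint speeds; "effort": joint torques, N m; "tcp_pos": TCP position; "ee_rot": TCP orientation; "wrist_force": force on the tool from outside, world axes, zero at the start; "moment": the same for the moment, N m; "gripper_width": opening from 0.0 (shut) to 1.0 (fully open).
Only numpy, scipy, OpenCV 4.12 (cv2) and the standard library are available. Lean on these libraries where they do the work, as an engineer would, in place of code of your own. Each camera call takes 0.05 s, during which the arm holds its last target. There are 200 camera calls.

## Working session

There is one attempt and no reset: what is moved stays moved. The work goes in short steps, Python scripts to look and compute and a shell command to move; the robot and the scene stay as the last step left them, time stands still between calls to the robot, and variables do not carry over. Pictures are saved under pics/ and viewed, about 8 in all and at most 12, crops included, and the job is handed in when it is done.

```bash
mkdir -p pics; ls; cat > h.py <<'E'
import numpy as np, cv2
from station import sense, capture, camera_model
def ray(cam,u,v):
    m=camera_model(cam);K=np.array(m["mtx"],float)
    p=cv2.undistortPoints(np.array([[[u,v]]],float),K,np.array([m["k1"],0,0,0.]))[0,0] if 0 else None
    d=np.array([(u-K[0,2])/K[0,0],(v-K[1,2])/K[1,1]]);s=d.copy()
    for _ in range(30): s=d/(1+m["k1"]*(s@s))
    return np.array(m["xyz"],float),np.array(m["orientation"],float)@np.array([s[0],-s[1],-1])
def at(cam,u,v,z):
    o,d=ray(cam,u,v);return o+d*(z-o[2])/d[2]
def px(cam,P):
    m=camera_model(cam);K=np.array(m["mtx"],float)
    c=np.array(m["orientation"],float).T@(np.array(P,float)-np.array(m["xyz"],float))
    s=np.array([c[0],-c[1]])/-c[2];s=s*(1+m["k1"]*(s@s))
    return K[:2,:2]@s+K[:2,2]
E
python3 - <<'E'
from h import *
for n in("scene","top"):
    cv2.imwrite(f"pics/{n}0.png",capture(n));print(n,camera_model(n))
print(sense())
E
```

```text
pics
scene {'mtx': array([[564.99938054,   0.        , 321.0251466 ],
       [  0.        , 564.99938054, 244.26014534],
       [  0.        ,   0.        ,   1.        ]]), 'k1': -0.04526797241265682, 'xyz': array([ 1.25034355, -0.40308787,  0.89067101]), 'orientation': array([[ 0.44543305, -0.63019755,  0.63595632],
       [ 0.89531398,  0.31473053, -0.31521036],
       [-0.00151007,  0.7097857 ,  0.70441606]])}
top {'mtx': array([[499.59797191,   0.        , 314.8306666 ],
       [  0.        , 499.59797191, 239.82950418],
       [  0.        ,   0.        ,   1.        ]]), 'k1': 0.03776902500775259, 'xyz': array([ 0.39347989, -0.04385   ,  1.22352945]), 'orientation': array([[-2.12364624e-02,  9.93867365e-01, -1.08520379e-01],
       [-9.99774439e-01, -2.11423632e-02,  2.01775477e-03],
       [-2.88996651e-04,  1.08538751e-01,  9.94092177e-01]])}
{'time_s': 0.1, 'joints': array([-5.95524781e+01,  2.20866434e+01,  3.87493993e-01, -2.43165402e-02,
       -6.84112932e+01, -1.48180670e+01]), 'joint_velocities': array([ 0.04777607, -0.04993324,  0.09327095,  0.03180935, -0.03462298,
        0.06396225]), 'effort': array([ 1.05950203e-04, -3.91689169e+01,  1.87936610e+01,  4.23193306e+00,
        1.34711215e-02, -7.60207035e-05]), 'tcp_pos': array([ 0.16831129, -0.60149437,  0.29126763]), 'ee_rot': array([[-9.63066318e-01, -2.69263556e-01, -6.36576970e-04],
       [-2.69264285e-01,  9.63064525e-01,  1.86171136e-03],
       [ 1.11773675e-04,  1.96435895e-03, -9.99998064e-01]]), 'wrist_force': array([-0.0882653 , -0.61920778, -0.17657595]), 'moment': array([-0.01259406, -0.06334865, -0.0317666 ]), 'gripper_width': 0.9972839085141357}
```

View pics/top0.png

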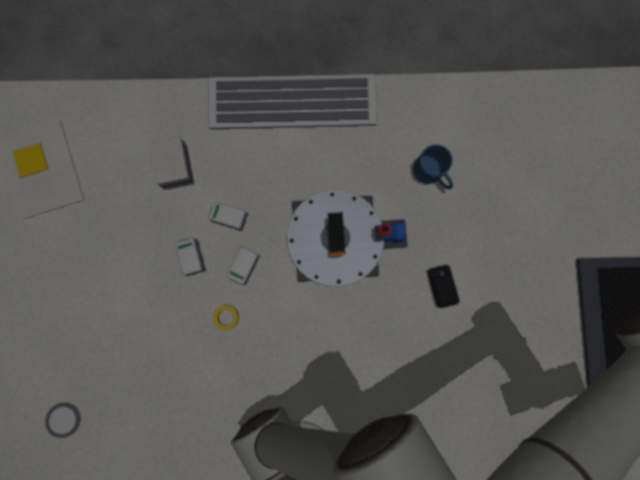

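View pics/scene0.png

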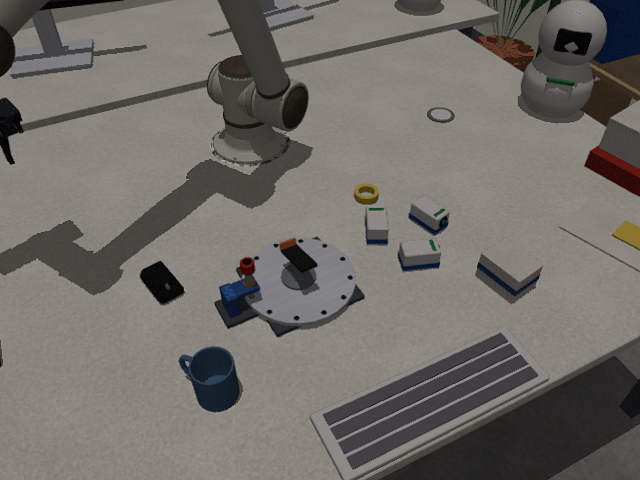

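Pod candidates in the top view are A (189,257), B (228,215) and C (243,265); the carton at (175,165) also looks similar. The same three in the scene view are (429,215), (419,253) and (376,225). Top-view left is +y, so I choose A, the farthest left. Next is one close crop to check that and take measurements.

```bash
python3 - <<'E'
from h import *
t=cv2.imread("pics/top0.png");s=cv2.imread("pics/scene0.png")
a=cv2.resize(t[220:295,160:260],(800,600),interpolation=cv2.INTER_CUBIC)[:,:400*2]
b=cv2.resize(t[180:300,280:420],None,fx=4,fy=4,interpolation=cv2.INTER_CUBIC)
a=cv2.resize(t[195:295,165:265],None,fx=4,fy=4,interpolation=cv2.INTER_CUBIC)
c=cv2.resize(s[190:270,355:455],None,fx=4,fy=4,interpolation=cv2.INTER_CUBIC)
out=np.zeros((600,800,3),np.uint8)
out[:400,:400]=a; out[:320,400:]=c
d=cv2.resize(t[185:255,320:420],None,fx=4,fy=4,interpolation=cv2.INTER_CUBIC)
out[320:600,400:]=d
cv2.imwrite("pics/c1.png",np.clip(out*1.6,0,255).astype(np.uint8))
for n,z,(u,v) in [("podA",.05,(189,257)),("B",.05,(228,215)),("C",.05,(243,265)),("disc",.024,(335,238)),("knob",.124,(384,230)),("carton",.07,(170,165)),("tape",.02,(226,317)),("mug",.09,(435,160)),("mouse",.03,(443,286))]: print(n,at("top",u,v,z).round(3))
E
```

```text
podA [0.487 0.25  0.05 ]
B [0.585 0.159 0.05 ]
C [0.466 0.124 0.05 ]
disc [ 0.528 -0.095  0.024]
knob [ 0.532 -0.2    0.124]
carton [0.704 0.291 0.07 ]
tape [0.345 0.169 0.02 ]
mug [ 0.697 -0.328  0.09 ]
mouse [ 0.407 -0.348  0.03 ]
```

View pics/c1.png

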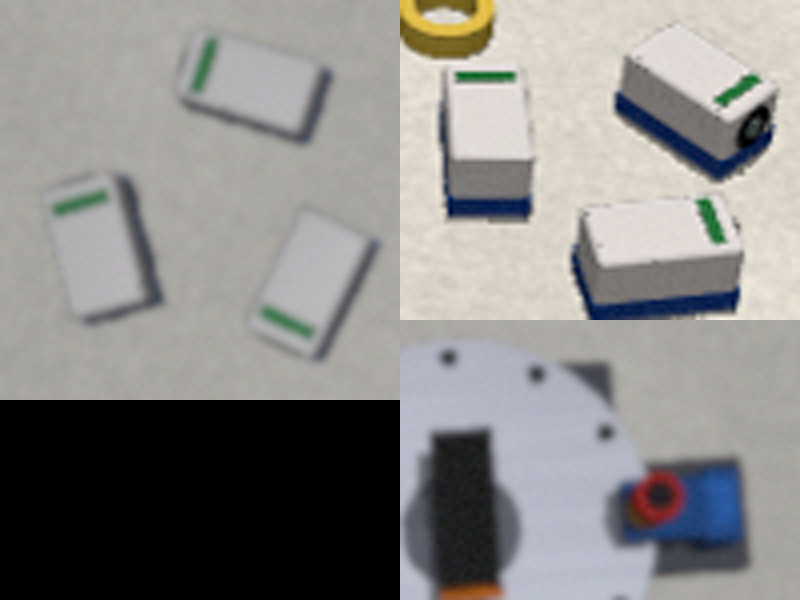

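```bash
python3 - <<'E'
from h import *
c=lambda x,y:(165+x/4-.4,195+y/4-.4)
P=[at("top",*c(*q),.05)for q in((47,190),(113,172),(150,303),(88,321))]
print("pod top corners",np.round(P,3).tolist(),"centre",np.mean(P,0).round(4))
f=(P[0]+P[1]-P[2]-P[3]);print("yaw",np.degrees(np.arctan2(f[1],f[0])))
print("scene pod",at("scene",430.8,208.3,.05).round(4))
hi=at("top",335.2,212.3,.101);lo=at("top",338,252,.09);print("ledge",hi.round(4),lo.round(4),np.degrees(np.arctan2(*(hi-lo)[1::-1])))
print("knob top/scene",at("top",384.8,228.3,.124).round(4),at("scene",248,260.5,.124).round(4))
s=cv2.imread("pics/scene0.png");t=cv2.imread("pics/top0.png")
o=np.zeros((600,800,3),np.uint8)
o[:560,:]=cv2.resize(s[225:337,215:375],None,fx=5,fy=5,interpolation=cv2.INTER_CUBIC)
cv2.imwrite("pics/c2.png",np.clip(o*1.4,0,255).astype(np.uint8))
# disc circle fit: bright bluish pixels
m=(t.astype(int)[:,:,0]-t.astype(int)[:,:,2]>8)&(t[:,:,1]>110);m[:, :280]=0;m[:,:]&=True
m=m.astype(np.uint8);m[:180]=0;m[300:]=0;m[:,388:]=0
k=max(cv2.findContours(m,0,1)[0],key=cv2.contourArea);(u,v),r=cv2.minEnclosingCircle(k);print("disc",u,v,r,at("top",u,v,.024).round(4))
E
```

```text
pod top corners [[0.523, 0.28, 0.05], [0.533, 0.241, 0.05], [0.455, 0.219, 0.05], [0.446, 0.255, 0.05]] centre [0.4893 0.249  0.05  ]
yaw 16.702266548636594
scene pod [0.4989 0.2465 0.05  ]
ledge [ 0.578  -0.0938  0.101 ] [ 0.4882 -0.0983  0.09  ] 2.8818782060008634
knob top/scene [ 0.5359 -0.2018  0.124 ] [ 0.5357 -0.2017  0.124 ]
disc 335.1606750488281 237.4151611328125 47.470638275146484 [ 0.5292 -0.0955  0.024 ]
```

View pics/c2.png

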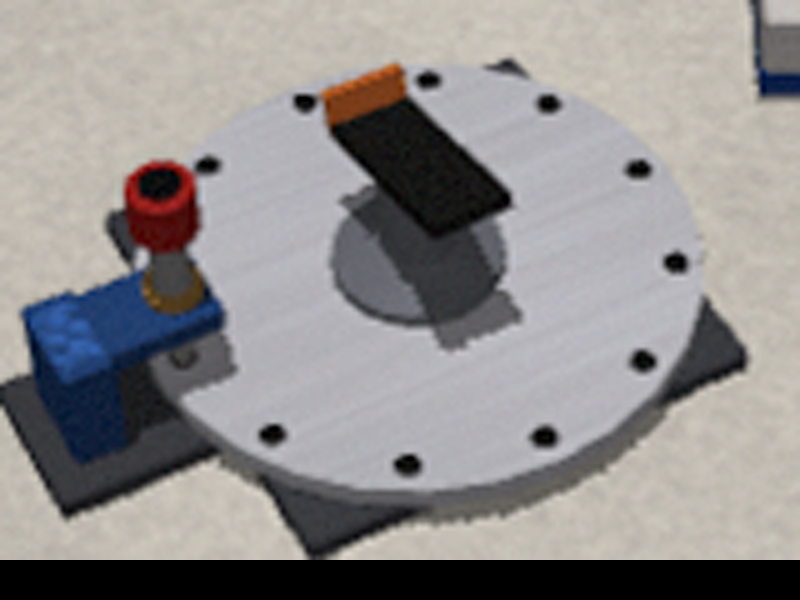

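Pod A is confirmed, with its lens end away from the robot at yaw about 16.7° and its centre near (0.490, 0.249). Moving over it now.

```bash
python3 -m inch '[{"hand":0,"slide":[6,7,0],"yaw":0},{"hand":0,"slide":[10,12,0],"yaw":0},{"hand":0,"slide":[14,17,0],"yaw":0},{"hand":0,"slide":[18,22,0],"yaw":0},{"hand":0,"slide":[22,27,0],"yaw":0},{"hand":0,"slide":[25,32,0],"yaw":0},{"hand":0,"slide":[26,38,0],"yaw":0},{"hand":0,"slide":[27,44,0],"yaw":0},{"hand":0,"slide":[28,50,0],"yaw":0},{"hand":0,"slide":[29,56,0],"yaw":0}]'
python3 -m inch '[{"hand":0,"slide":[1,6,0],"yaw":0},{"hand":0,"slide":[2,12,0],"yaw":0},{"hand":0,"slide":[2.5,18,0],"yaw":0},{"hand":0,"slide":[3.2,24,0],"yaw":0.02},{"hand":0,"slide":[3.2,29,0],"yaw":0.02},{"hand":0,"slide":[3.2,29,-4],"yaw":0.02},{"hand":0,"slide":[3.2,29,-8],"yaw":0.02},{"hand":0,"slide":[3.2,29,-10],"yaw":0.02},{"hand":0,"slide":[3.2,29,-10],"yaw":0.02}]'
python3 - <<'E'
from h import *
s=capture("scene");cv2.imwrite("pics/s2.png",s)
st=sense();print(st["tcp_pos"],st["ee_rot"][:,1])
a=cv2.resize(s[120:270,340:540],None,fx=4,fy=4,interpolation=cv2.INTER_CUBIC)
cv2.imwrite("pics/c3.png",np.clip(a*1.4,0,255).astype(np.uint8))
for u,v,z in((309.6,268,.101),(289.2,247.6,.0776),(247,261.6,.124)):print(at("scene",u,v,z).round(4))
E
```

```text
time_s: 1.35
tcp_pos: [0.4545, -0.0621, 0.2922]
ee_rot: [[-0.963, -0.27, 0.0], [-0.27, 0.963, 0.0], [-0.0, 0.0, -1.0]]
wrist_force: [0.2, -0.9, 0.1]
gripper_width: 1.001
time_s: 2.48
tcp_pos: [0.4857, 0.2252, 0.1904]
ee_rot: [[-0.957, -0.289, -0.004], [-0.289, 0.957, -0.003], [0.005, -0.002, -1.0]]
wrist_force: [1.2, -0.1, 0.8]
gripper_width: 1.001
[0.4865359  0.22570865 0.19186999] [-2.88864875e-01  9.57369460e-01 -8.95081892e-04]
[ 0.5851 -0.0978  0.101 ]
[ 0.496  -0.1014  0.0776]
[ 0.5375 -0.2044  0.124 ]
```

View pics/c3.png

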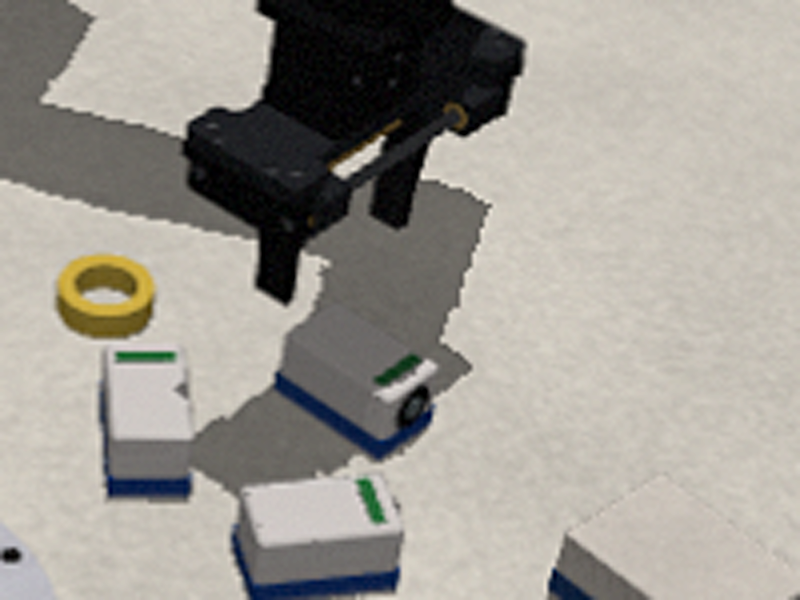

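```bash
python3 - <<'E'
from h import *
print("pod",at("scene",428.9,208,.05).round(4))
st=sense();p=st["tcp_pos"];R=st["ee_rot"];print(p,R[:,0])
for sgn in(-1,1):
  for off in(.0435,.0585):
    for xo in (-.0095,.0095):
      q=p+R@[xo,sgn*off,.07];u=px("scene",q);print(sgn,off,xo,((u-[340,120]+.4)*4).round(0))
# project pod model wireframe top corners for hypotheses
for c in((.4893,.249),(.496,.2475)):
  th=np.radians(16.7);r=np.array([[np.cos(th),-np.sin(th)],[np.sin(th),np.cos(th)]])
  for cam,o,s in(("scene",(340,120),4),("top",(165,195),4)):
    print(c,cam,[tuple(int(w) for w in (px(cam,[*(np.array(c)+r@[a,b]),z])-o+.4)*s) for a,b,z in((-.04,.023,.05),(-.04,-.023,.05),(.04,-.023,.05),(.04,.023,.05),(.04,-.023,0),(-.04,-.023,0))])
E
```

```text
pod [0.4961 0.2432 0.05  ]
[0.4865359  0.22570865 0.19186999] [-0.95736935 -0.28886361  0.00132004]
-1 0.0435 -0.0095 [299. 296.]
-1 0.0435 0.0095 [272. 279.]
-1 0.0585 -0.0095 [281. 308.]
-1 0.0585 0.0095 [254. 292.]
1 0.0435 -0.0095 [401. 227.]
1 0.0435 0.0095 [374. 211.]
1 0.0585 -0.0095 [418. 215.]
1 0.0585 0.0095 [391. 200.]
(0.4893, 0.249) scene [(330, 292), (278, 328), (388, 396), (440, 359), (376, 461), (269, 392)]
(0.4893, 0.249) top [(80, 323), (156, 298), (117, 169), (42, 193), (137, 179), (174, 303)]
(0.496, 0.2475) scene [(334, 300), (282, 335), (393, 404), (444, 366), (380, 469), (273, 400)]
(0.496, 0.2475) top [(83, 311), (159, 287), (120, 158), (45, 182), (139, 168), (177, 291)]
```

```bash
python3 -m inch '[{"hand":0,"slide":[0.25,2.2,0],"yaw":0},{"hand":0,"slide":[0.25,2.2,-5],"yaw":0},{"hand":0,"slide":[0.25,2.2,-9],"yaw":0},{"hand":0,"slide":[0.25,2.2,-11.5],"yaw":0},{"hand":0,"slide":[0.25,2.2,-11.5],"yaw":0},{"hand":1,"slide":[0.25,2.2,-11.5],"yaw":0},{"hand":1,"slide":[0.25,2.2,-11.5],"yaw":0},{"hand":1,"slide":[0.25,2.2,-11.5],"yaw":0},{"hand":1,"slide":[0.25,2.2,-11.5],"yaw":0},{"hand":1,"slide":[0.25,2.2,-11.5],"yaw":0}]'
python3 -m inch '[{"hand":1,"slide":[0,0,0],"yaw":0},{"hand":1,"slide":[0,0,0],"yaw":0}]'
python3 - <<'E'
from h import *
for c,z in(((.529,-.0958),3.3),((.533,-.098),3.3)):
  th=np.radians(z);R=np.array([[np.cos(th),-np.sin(th),0],[np.sin(th),np.cos(th),0],[0,0,1]])
  t=np.radians(-15);T=R@np.array([[np.cos(t),0,np.sin(t)],[0,1,0],[-np.sin(t),0,np.cos(t)]])
  L=lambda *q:np.array([*c,.088])+T@np.array(q)
  pts=[L(.05,-.018,0),L(.05,.018,0),L(-.04,-.018,0),L(-.04,.018,0),L(-.04,-.018,.014),L(-.04,.018,.014),np.array([*c,0])+R@[0,-.106,.124]]
  print(c,[tuple(int(w) for w in (px("scene",p)-[215,225]+.4)*5) for p in pts],[tuple(int(w) for w in (px("top",p)-[320,185]+.4)*4+[400,320]) for p in pts])
E
```

```text
time_s: 3.78
tcp_pos: [0.4893, 0.2483, 0.0777]
ee_rot: [[-0.957, -0.289, 0.001], [-0.289, 0.957, 0.001], [-0.001, 0.001, -1.0]]
wrist_force: [-1.1, 1.5, 2.0]
gripper_width: 0.527
time_s: 4.03
tcp_pos: [0.4893, 0.2482, 0.0776]
ee_rot: [[-0.957, -0.289, 0.001], [-0.289, 0.957, 0.001], [-0.001, 0.001, -1.0]]
wrist_force: [-1.6, 1.5, 3.9]
gripper_width: 0.529
(0.529, -0.0958) [(435, 216), (518, 182), (335, 119), (413, 88), (329, 90), (408, 59), (166, 178)] [(492, 429), (429, 434), (503, 585), (440, 590), (505, 589), (442, 594), (660, 496)]
(0.533, -0.098) [(435, 225), (517, 191), (334, 127), (413, 96), (328, 97), (407, 66), (164, 187)] [(496, 422), (433, 427), (506, 578), (444, 583), (508, 582), (445, 587), (664, 489)]
```

```bash
python3 -m inch '[{"hand":1,"slide":[0,0,4],"yaw":0},{"hand":1,"slide":[0,0,9],"yaw":0},{"hand":1,"slide":[0,-1,14.5],"yaw":0},{"hand":1,"slide":[0.5,-6,15.5],"yaw":-0.05},{"hand":1,"slide":[1,-11,15.5],"yaw":-0.1},{"hand":1,"slide":[2,-16,15.5],"yaw":-0.15},{"hand":1,"slide":[3,-21,15.5],"yaw":-0.2},{"hand":1,"slide":[3.8,-26,15.5],"yaw":-0.235},{"hand":1,"slide":[3.8,-31,15.5],"yaw":-0.235},{"hand":1,"slide":[3.9,-34.5,15.5],"yaw":-0.235}]'
python3 -m inch '[{"hand":1,"slide":[0,0,-1],"yaw":0},{"hand":1,"slide":[0,0,-1],"yaw":0},{"hand":1,"slide":[0,0,-1],"yaw":0}]'
python3 - <<'E'
from h import *
s=capture("scene");t=capture("top");cv2.imwrite("pics/s4.png",s);cv2.imwrite("pics/t4.png",t)
st=sense();p=st["tcp_pos"];print(p,st["ee_rot"][:,1],st["wrist_force"])
a=cv2.resize(s[170:320,210:410],None,fx=4,fy=4,interpolation=cv2.INTER_CUBIC)
cv2.imwrite("pics/c4.png",np.clip(a*1.5,0,255).astype(np.uint8))
R=st["ee_rot"];X=-R[:,0];Y=-R[:,1] if R[1,1]<0 else R[:,1]
c=p+R@[0,0,.0526]
for off in(0,.005):
  print(off,[tuple(int(w) for w in (px("scene",c+X*(a+off)+Y*b+np.array([0,0,z]))-[210,170]+.4)*4) for a,b,z in((-.04,-.023,-.025),(.04,-.023,-.025),(.04,.023,-.025),(.04,-.023,.025),(.04,.023,.025))])
E
```

```text
time_s: 5.28
tcp_pos: [0.5266, -0.0994, 0.2305]
ee_rot: [[-0.998, -0.055, -0.004], [-0.055, 0.998, 0.0], [0.004, 0.0, -1.0]]
wrist_force: [1.0, 0.8, -3.5]
gripper_width: 0.531
time_s: 5.65
tcp_pos: [0.5279, -0.0964, 0.2218]
ee_rot: [[-0.998, -0.059, -0.001], [-0.059, 0.998, -0.0], [0.001, -0.0, -1.0]]
wrist_force: [0.4, 0.5, -3.0]
gripper_width: 0.527
[ 0.52824141 -0.09630495  0.22234649] [-5.92925497e-02  9.98240649e-01 -9.93129604e-06] [ 0.28362851  0.64231834 -3.222656  ]
0 [(269, 219), (346, 320), (432, 286), (343, 242), (432, 207)]
0.005 [(273, 225), (351, 327), (438, 292), (348, 249), (437, 214)]
```

View pics/c4.png

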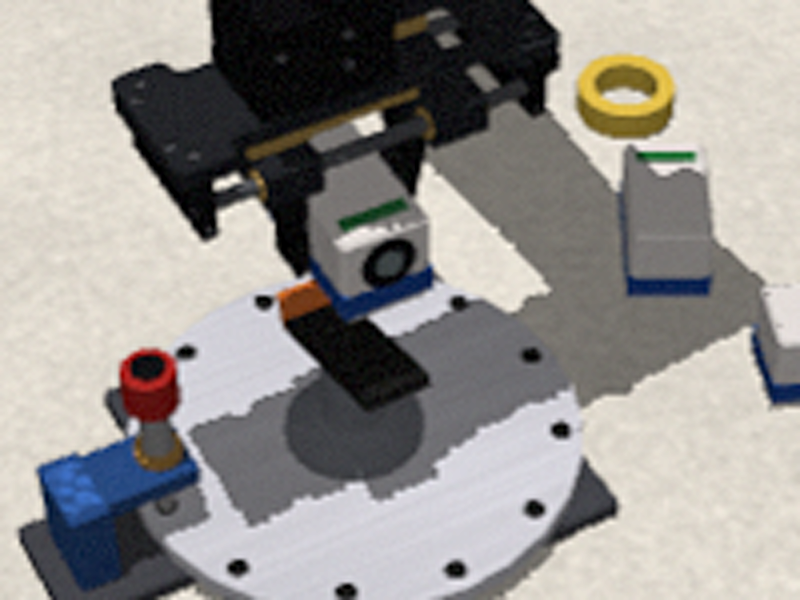

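```bash
python3 -m inch '[{"hand":1,"slide":[0.2,-0.1,-2],"yaw":0},{"hand":1,"slide":[0.2,-0.1,-3.8],"yaw":0},{"hand":1,"slide":[0.2,-0.1,-4.3],"yaw":0},{"hand":1,"slide":[0.2,-0.1,-4.6],"yaw":0},{"hand":1,"slide":[0.2,-0.1,-4.8],"yaw":0},{"hand":1,"slide":[0.2,-0.1,-5.0],"yaw":0},{"hand":1,"slide":[0.2,-0.1,-5.1],"yaw":0},{"hand":1,"slide":[0.2,-0.1,-5.2],"yaw":0},{"hand":1,"slide":[0.2,-0.1,-5.2],"yaw":0}]'
```

```text
time_s: 6.88
tcp_pos: [0.5297, -0.0985, 0.1739]
ee_rot: [[-0.998, -0.058, 0.001], [-0.058, 0.998, -0.001], [-0.001, -0.001, -1.0]]
wrist_force: [-9.8, 1.9, 13.7]
gripper_width: 0.526
```

```bash
python3 -m inch '[{"hand":1,"slide":[0,0,-0.15],"yaw":0},{"hand":1,"slide":[0,0,-0.3],"yaw":0},{"hand":1,"slide":[0,0,-0.45],"yaw":0},{"hand":1,"slide":[0,0,-0.45],"yaw":0},{"hand":1,"slide":[0,0,-0.45],"yaw":0}]'
python3 - <<'E'
from h import *
s=capture("scene")
print(sense()["tcp_pos"],sense()["wrist_force"])
a=cv2.resize(s[190:300,230:380],None,fx=5,fy=5,interpolation=cv2.INTER_CUBIC)
cv2.imwrite("pics/c5.png",np.clip(a*1.5,0,255).astype(np.uint8))
E
```

```text
time_s: 7.5
tcp_pos: [0.5289, -0.0986, 0.169]
ee_rot: [[-0.998, -0.058, -0.001], [-0.058, 0.998, -0.001], [0.001, -0.001, -1.0]]
wrist_force: [-10.3, 1.2, 13.0]
gripper_width: 0.526
[ 0.52888131 -0.09857006  0.16902293] [-11.09969825   0.33874069  13.7792255 ]
```

View pics/c5.png

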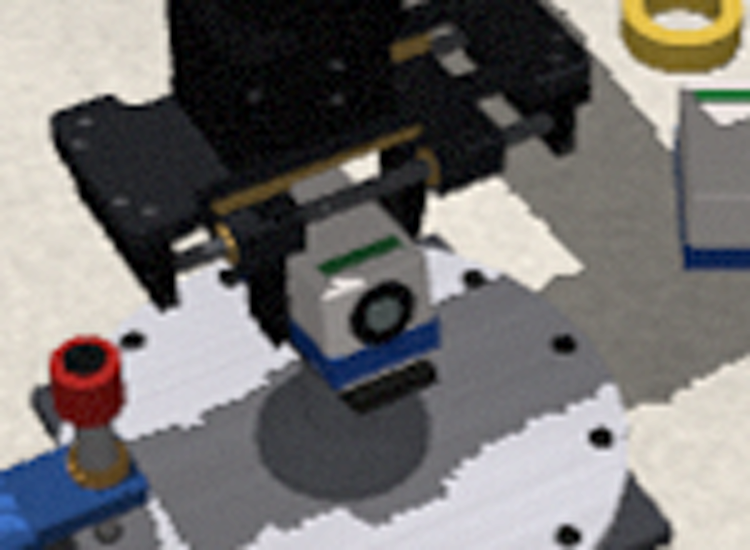

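```bash
python3 -m inch '[{"hand":1,"slide":[0,0,-0.1],"yaw":0},{"hand":1,"slide":[0,0,-0.2],"yaw":0},{"hand":1,"slide":[0,0,-0.2],"yaw":0}]'; python3 -m inch '[{"hand":1,"slide":[0,0,-0.1],"yaw":0},{"hand":1,"slide":[0,0,-0.2],"yaw":0},{"hand":1,"slide":[0,0,-0.2],"yaw":0}]'
```

```text
time_s: 7.92
tcp_pos: [0.5286, -0.0986, 0.1669]
ee_rot: [[-0.998, -0.058, -0.002], [-0.058, 0.998, -0.001], [0.002, -0.001, -1.0]]
wrist_force: [-10.6, 1.5, 13.0]
gripper_width: 0.529
time_s: 8.3
tcp_pos: [0.5285, -0.0986, 0.1649]
ee_rot: [[-0.998, -0.058, -0.002], [-0.058, 0.998, -0.001], [0.002, -0.001, -1.0]]
wrist_force: [-11.4, 1.6, 13.4]
gripper_width: 0.527
```

```bash
python3 -m inch '[{"hand":1,"slide":[0,0,-0.1],"yaw":0},{"hand":1,"slide":[0,0,-0.15],"yaw":0},{"hand":1,"slide":[0,0,-0.15],"yaw":0}]'
python3 - <<'E'
from h import *
s=capture("scene")
a=cv2.resize(s[200:290,240:360],None,fx=6,fy=6,interpolation=cv2.INTER_CUBIC)
cv2.imwrite("pics/c6.png",np.clip(a*1.5,0,255).astype(np.uint8))
t=np.radians(-15)
for c in((.5285+.0065,-.0985),):
 for tilt in(8,12,15):
  th=np.radians(3.3);R=np.array([[np.cos(th),-np.sin(th),0],[np.sin(th),np.cos(th),0],[0,0,1]])
  t=np.radians(-tilt);T=R@np.array([[np.cos(t),0,np.sin(t)],[0,1,0],[-np.sin(t),0,np.cos(t)]])
  p=sense()["tcp_pos"]-[0,0,.0526]
  print(tilt,[tuple(int(w) for w in (px("scene",p+T@np.array(q))-[240,200]+.4)*6) for q in((-.04,-.023,-.025),(.04,-.023,-.025),(.04,.023,-.025),(.04,-.023,.025),(.04,.023,.025))])
E
```

```text
time_s: 8.68
tcp_pos: [0.5284, -0.0986, 0.1634]
ee_rot: [[-0.998, -0.058, -0.002], [-0.058, 0.998, -0.001], [0.003, -0.001, -1.0]]
wrist_force: [-11.9, 0.7, 13.7]
gripper_width: 0.526
8 [(233, 298), (343, 426), (468, 374), (327, 304), (457, 252)]
12 [(237, 307), (345, 422), (470, 370), (324, 294), (453, 242)]
15 [(239, 314), (345, 419), (471, 367), (321, 287), (450, 235)]
```

View pics/c6.png

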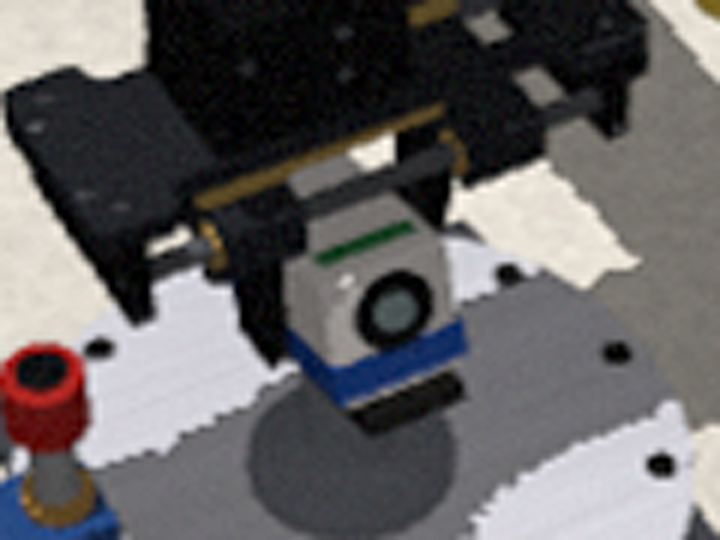

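```bash
python3 -m inch '[{"hand":1,"slide":[0,0,-0.1],"yaw":0},{"hand":1,"slide":[0,0,-0.2],"yaw":0},{"hand":1,"slide":[0,0,-0.2],"yaw":0}]'; python3 -m inch '[{"hand":1,"slide":[0,0,-0.1],"yaw":0},{"hand":1,"slide":[0,0,-0.2],"yaw":0},{"hand":1,"slide":[0,0,-0.2],"yaw":0}]'
```

```text
time_s: 9.1
tcp_pos: [0.5283, -0.0985, 0.1625]
ee_rot: [[-0.998, -0.058, -0.002], [-0.058, 0.998, -0.001], [0.002, -0.001, -1.0]]
wrist_force: [-13.5, 2.6, 19.0]
gripper_width: 0.529
time_s: 9.48
tcp_pos: [0.5283, -0.0985, 0.1624]
ee_rot: [[-0.998, -0.058, -0.002], [-0.058, 0.998, -0.001], [0.002, -0.001, -1.0]]
wrist_force: [-17.9, 4.7, 32.4]
gripper_width: 0.531
```

The force rose from 17 N to 32 N with no further travel, so the pod is flat on the face. I'll unload, open and rise.

```bash
python3 -m inch '[{"hand":1,"slide":[0,0,0.3],"yaw":0},{"hand":1,"slide":[0,0,0.5],"yaw":0},{"hand":1,"slide":[0,0,0.5],"yaw":0},{"hand":0.2,"slide":[0,0,0.5],"yaw":0},{"hand":0.2,"slide":[0,0,0.5],"yaw":0},{"hand":0.1,"slide":[0,0,0.5],"yaw":0},{"hand":0,"slide":[0,0,0.5],"yaw":0},{"hand":0,"slide":[0,0,0.5],"yaw":0}]'
python3 -m inch '[{"hand":0,"slide":[0,0,2],"yaw":0},{"hand":0,"slide":[0,0,6],"yaw":0},{"hand":0,"slide":[0,-3,10],"yaw":0},{"hand":0,"slide":[0,-8,10],"yaw":0},{"hand":0,"slide":[0,-10.6,10],"yaw":0.18},{"hand":0,"slide":[0,-10.6,10],"yaw":0.36},{"hand":0,"slide":[0,-10.6,10],"yaw":0.54}]'
python3 - <<'E'
from h import *
print(sense()["joints"])
s=capture("scene");t=capture("top")
a=cv2.resize(s[190:290,240:360],None,fx=5,fy=5,interpolation=cv2.INTER_CUBIC)
b=cv2.resize(t[190:270,300:340],None,fx=5,fy=5,interpolation=cv2.INTER_CUBIC)
o=np.zeros((500,800,3),np.uint8);o[:500,:600]=a;o[:400,600:]=b
cv2.imwrite("pics/c7.png",np.clip(o*1.5,0,255).astype(np.uint8))
for cc in((.533,-.098),(.531,-.097)):
  th=np.radians(3.3);R=np.array([[np.cos(th),-np.sin(th),0],[np.sin(th),np.cos(th),0],[0,0,1]])
  t=np.radians(-15);T=R@np.array([[np.cos(t),0,np.sin(t)],[0,1,0],[-np.sin(t),0,np.cos(t)]])
  for o in(0,.005):
    P=[np.array([*cc,.088])+T@np.array([x+o,y,z]) for x,y,z in((-.04,-.023,0),(.04,-.023,0),(.04,.023,0),(-.04,-.023,.05),(.04,-.023,.05),(.04,.023,.05),(-.04,.023,.05))]
    print(cc,o,[tuple(int(w) for w in (px("scene",p)-[240,190]+.4)*5) for p in P],[tuple(int(w) for w in (px("top",p)-[300,190]+.4)*5+[600,0]) for p in P[3:]])
E
```

```text
time_s: 10.48
tcp_pos: [0.5302, -0.0982, 0.1612]
ee_rot: [[-0.998, -0.058, 0.0], [-0.058, 0.998, -0.0], [-0.0, -0.0, -1.0]]
wrist_force: [0.2, 0.2, 0.0]
gripper_width: 0.972
time_s: 11.35
tcp_pos: [0.5299, -0.2048, 0.261]
ee_rot: [[-0.824, -0.567, -0.0], [-0.567, 0.824, 0.0], [0.0, 0.0, -1.0]]
wrist_force: [-0.1, 0.6, -0.0]
gripper_width: 0.998
[-4.78997822e+00  1.79407368e+01 -1.04032147e+01 -3.47300026e-03
 -6.16776602e+01 -5.06828823e+01]
(0.533, -0.098) 0 [(198, 306), (286, 393), (391, 350), (177, 200), (266, 283), (373, 240), (280, 161)] [(854, 316), (842, 135), (737, 144), (750, 324)]
(0.533, -0.098) 0.005 [(203, 311), (292, 399), (397, 355), (182, 205), (272, 288), (380, 245), (285, 165)] [(853, 304), (841, 124), (736, 132), (749, 313)]
(0.531, -0.097) 0 [(198, 302), (286, 389), (391, 346), (177, 196), (266, 279), (374, 236), (280, 157)] [(852, 320), (840, 140), (734, 148), (748, 328)]
(0.531, -0.097) 0.005 [(203, 307), (292, 395), (397, 351), (182, 201), (272, 284), (380, 241), (285, 162)] [(851, 309), (839, 129), (734, 137), (747, 317)]
```

View pics/c7.png

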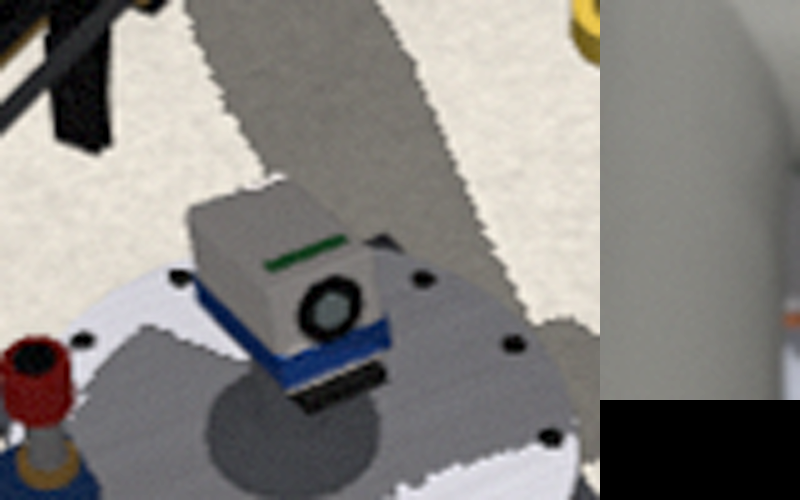

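The pod is seated: its front-bottom corners at (286,390) and (391,347) match the model for offset 0. Next I turn the jaws along the turntable's x and go over the knob.

```bash
python3 -m inch '[{"hand":0,"slide":[0.4,0.2,0],"yaw":0.18},{"hand":0,"slide":[0.75,0.2,0],"yaw":0.36},{"hand":0,"slide":[0.75,0.2,0],"yaw":0.54},{"hand":0,"slide":[0.75,0.2,0],"yaw":0.72},{"hand":0,"slide":[0.75,0.2,0],"yaw":0.9},{"hand":0,"slide":[0.75,0.2,0],"yaw":1.026},{"hand":0,"slide":[0.75,0.2,-4],"yaw":1.026},{"hand":0,"slide":[0.75,0.2,-8],"yaw":1.026},{"hand":0,"slide":[0.75,0.2,-9.8],"yaw":1.026},{"hand":0,"slide":[0.75,0.2,-9.8],"yaw":1.026}]'
python3 - <<'E'
from h import *
s=capture("scene");p=sense()["tcp_pos"];print(p,sense()["ee_rot"][:,1])
a=cv2.resize(s[180:310,200:360],None,fx=4.5,fy=4.5,interpolation=cv2.INTER_CUBIC)
cv2.imwrite("pics/c8.png",np.clip(a*1.5,0,255).astype(np.uint8))
E
```

```text
time_s: 12.7
tcp_pos: [0.5368, -0.202, 0.1617]
ee_rot: [[0.051, -0.999, -0.004], [-0.999, -0.051, 0.0], [-0.001, 0.004, -1.0]]
wrist_force: [-0.5, 0.4, 0.9]
gripper_width: 0.998
[ 0.53770286 -0.20214278  0.16309559] [-9.98673194e-01 -5.14882492e-02  9.01291643e-04]
```

View pics/c8.png

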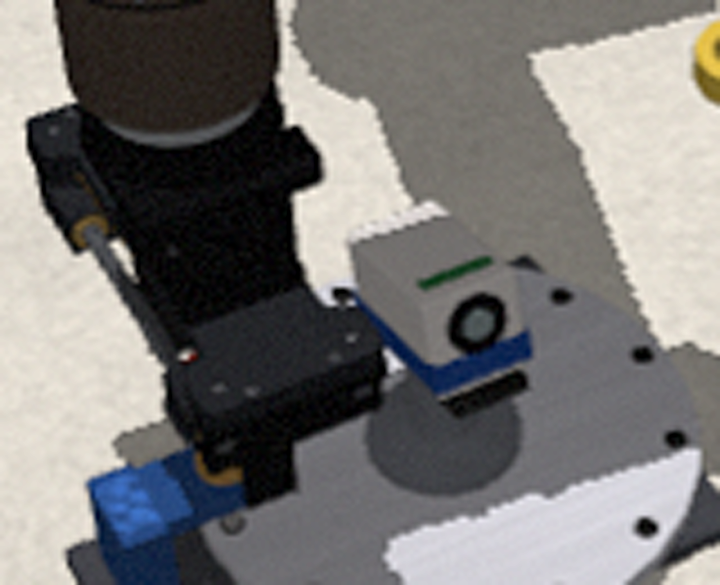

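The pod is still seated, with front-bottom corners at (432,392) and (530,352). The near finger stands in front of the sleeve at about (270,465). Closing on the knob.

```bash
python3 -m inch '[{"hand":1,"slide":[0,-0.1,0],"yaw":0},{"hand":1,"slide":[0,-0.1,0],"yaw":0},{"hand":1,"slide":[0,-0.1,0],"yaw":0},{"hand":1,"slide":[0,-0.1,0],"yaw":0},{"hand":1,"slide":[0,-0.1,0],"yaw":0},{"hand":1,"slide":[0,-0.1,0],"yaw":0},{"hand":1,"slide":[0,-0.1,0],"yaw":0}]'
```

```text
time_s: 13.62
tcp_pos: [0.5369, -0.2032, 0.1632]
ee_rot: [[0.053, -0.999, -0.002], [-0.999, -0.053, 0.0], [-0.0, 0.002, -1.0]]
wrist_force: [-0.5, 0.4, 0.9]
gripper_width: 0.311
```

```bash
python3 -m inch '[{"hand":1,"slide":[0,0,0],"yaw":0},{"hand":1,"slide":[0,0,0.3],"yaw":0},{"hand":1,"slide":[0,0,0.6],"yaw":0},{"hand":1,"slide":[0,0,0.9],"yaw":0},{"hand":1,"slide":[0,0,1.2],"yaw":0},{"hand":1,"slide":[0,0,1.4],"yaw":0},{"hand":1,"slide":[0,0,1.4],"yaw":0},{"hand":1,"slide":[0,0,1.4],"yaw":0}]'; python3 -m inch '[{"hand":1,"slide":[0,0,0.1],"yaw":0},{"hand":1,"slide":[0,0,0.2],"yaw":0},{"hand":1,"slide":[0,0,0.2],"yaw":0},{"hand":1,"slide":[0,0,0.2],"yaw":0}]'
```

```text
time_s: 14.62
tcp_pos: [0.5369, -0.2031, 0.1767]
ee_rot: [[0.053, -0.999, -0.002], [-0.999, -0.053, 0.0], [-0.0, 0.002, -1.0]]
wrist_force: [-1.8, -2.9, -12.0]
gripper_width: 0.309
time_s: 15.12
tcp_pos: [0.5369, -0.2031, 0.1774]
ee_rot: [[0.052, -0.999, -0.002], [-0.999, -0.052, 0.001], [-0.001, 0.002, -1.0]]
wrist_force: [0.9, -4.9, -21.5]
gripper_width: 0.311
```

The force jumped from 12 N to 21.5 N at 14.2 mm of travel, so the plunger is on its hard stop. I'll ease slightly, then do a final check.

```bash
python3 -m inch '[{"hand":1,"slide":[0,0,-0.1],"yaw":0},{"hand":1,"slide":[0,0,-0.1],"yaw":0},{"hand":1,"slide":[0,0,-0.1],"yaw":0},{"hand":1,"slide":[0,0,-0.1],"yaw":0},{"hand":1,"slide":[0,0,-0.1],"yaw":0},{"hand":1,"slide":[0,0,-0.1],"yaw":0},{"hand":1,"slide":[0,0,-0.1],"yaw":0},{"hand":1,"slide":[0,0,-0.1],"yaw":0}]'
python3 - <<'E'
from h import *
s=capture("scene");cv2.imwrite("pics/s9.png",s)
a=cv2.resize(s[200:320,220:360],None,fx=5,fy=5,interpolation=cv2.INTER_CUBIC)
cv2.imwrite("pics/c9.png",np.clip(a*1.5,0,255).astype(np.uint8))
E
```

```text
time_s: 16.12
tcp_pos: [0.5369, -0.2031, 0.1774]
ee_rot: [[0.053, -0.999, -0.002], [-0.999, -0.053, 0.001], [-0.001, 0.002, -1.0]]
wrist_force: [0.1, -4.7, -22.6]
gripper_width: 0.313
```

View pics/c9.png

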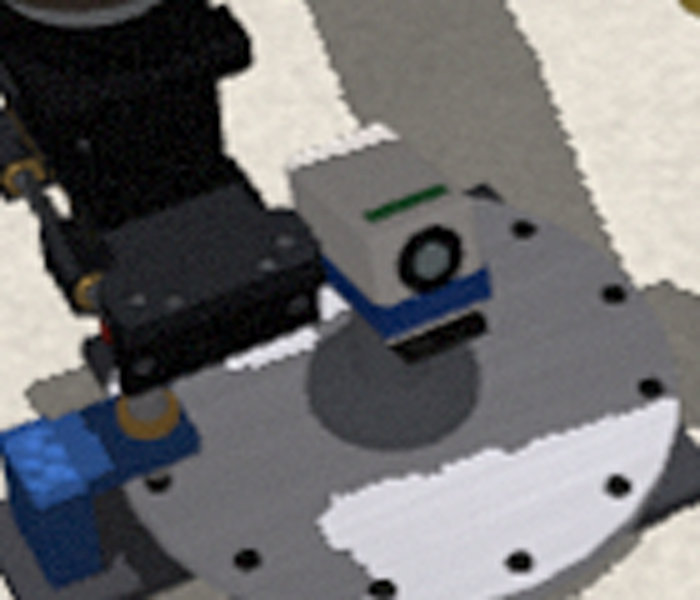

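The pod is unmoved on the ledge, with front-bottom corners at about (385,338) and (490,295). The knob is held at its stop with a steady pull of about 22 N. Handing in.

```bash
python3 -c "
from station import finish_job,sense
print(finish_job())"
```

```text
the job is handed in; nothing more can be done
None
```

The camera pod is on the ledge and released. I handed the job in at about 16 s with the gripper holding the plunger fully up; no verdict was reported.

- **Pod:** I took the farthest-left of the three look-alikes and pressed it onto the ledge, lens uphill. The push force rose from 17 to 32 N when it went flat, so I then let go. Its front-bottom corners matched the model of a pod seated against the lip to within a pixel. It looked unmoved in the last picture.
- **Plunger:** I gripped the knob and lifted about 14.2 mm. The pull jumped from 12 to about 22 N, the hard stop, and stayed steady for a second with no slip seen. Easing back 1 mm did not lower the pull.

**Disagreements and limits**
- The two cameras put the ledge about 4 mm apart in x and 2 mm in y. I relied more on the scene camera, because it matched the position of the gripped pod.
- The arm blocked the top view of the seated pod, so its position was checked from the scene camera only.
- I planned the path to stay clear of the carton, mug, mouse and tape and felt no unexpected contact. I did not measure them again at the end.

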